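# Right the toppled cleaner bottle and shut the cabinet door

## Task

The white cleaner bottle has toppled over in front of the small network cabinet, where it is in the way of the open glass door. Set it upright, with its whole foot on the round blue pad, without dropping it, and let go; then push the cabinet door fully shut so that it snaps home on its catch. Leave the other things on the bench where they are.

Things in the scene. Friction and masses are not known exactly. Their poses are not given: they have to be found in the camera images.
- bottle: The toppled bottle: white, round, orange band near the foot, red cap; 130 mm long, 0.18 kg. Body 48 mm in diameter from the foot to 96 mm up, neck 26 mm from 108 mm, cap 30 mm wide from 114 to 130 mm. Origin at the centre of the foot, z axis from foot to cap (level, 24 mm above the bench, while it lies; up when it stands). It lies in the door's sweep, foot nearer the cabinet.
- pad_top (a point): Centre of the top of the round blue pad: a fixed disc 100 mm in diameter, 3 mm thick, lying flat on the bench; this point is 3 mm above the bench.
- cabinet: Small grey network cabinet fixed on the bench: 240 mm deep (x), 300 mm wide (y), 220 mm high. Origin at the centre of its underside; x points from front to back, y to the hinge side. Its open front, 120 mm from the origin to -x, faces the robot and is closed by the glass door. A fixed blue drawer organiser, 200 mm high, stands on the bench to its right.
- door (a joint): Angle of the cabinet door, rad: 0 fully shut, growing as it swings out towards the robot, limit 1.9. It starts wide open and stays where it is left. Below about 0.08 rad a sprung roller catch resists (about 6 N at the free edge), then snaps past and holds the door at 0.
- door_hinge (a point): Point on the door's upright hinge axis, front left of the cabinet seen from the robot, 110 mm above the bench. Axes turn with the door: -y points to its free edge, -x out of its outer face (the face to push). Dark-framed clear panel 12 mm thick (outer face 12 mm to -x of this point), 290 mm wide, 10 to 210 mm above the bench.
- door_edge (a point): Middle of the door's free vertical edge, on the outer face, 110 mm above the bench; axes as door_hinge. A small steel pull bar stands 34 mm out of the outer face, 13 mm in from this edge, from 75 to 125 mm above the bench.
- tool_cup: Loose black cup, 76 mm in diameter, 90 mm high, with coloured tool handles standing in it up to 150 mm above the bench. Origin at the centre of its foot. To be left alone.
- parts_tub: Loose yellow open tub, 90 mm (x) by 80 mm (y), 45 mm high. Origin at the centre of its underside. To be left alone.
- screwdriver: Loose red-handled screwdriver, 180 mm long, about 30 mm high, lying along its x axis, origin at its underside near mid-length. To be left alone.
- pliers: Loose red-handled pliers, 150 mm long (x from -100 to 50 mm), about 40 mm wide, 13 mm high, lying flat; origin under the pivot. To be left alone.
- tape_roll: Loose yellow tape roll lying flat, 90 mm in diameter, 19 mm high. Origin at the centre of its underside. To be left alone.
- spare_bottle: Loose amber jar with a blue label, standing, 60 mm in diameter, 150 mm high. Origin at the centre of its foot. To be left alone.
Things that resemble listed ones, but are neither listed nor needed, are in the scene too. What is meant by the part that bears pad_top is not black, and is the larger of those in its own colour. What is shaped like the bottle but yellow is not meant.

How it is judged:
On the way, in this order (a step that is already met when the one before it is completed fails the run):
1. the bottle stands upright, let go and still, with its whole foot on the blue pad (angle between bottle's own z axis and vertical below 0.08 rad and horizontal distance between bottle and pad_top below 0.026 m and z of bottle in the frame of pad_top between -0.004 and 0.006 m and contact force between the fingers and bottle below 0.1 N and linear speed of bottle below 0.02 m/s and angular speed of bottle below 0.2 rad/s), for 0.3 s.
2. the door is shut on its catch (value of joint door below 0.02 rad), for 0.2 s.
At the end, for the whole second after the job is handed in: The bottle stands on its foot (tilt under 0.08 rad) at rest on the blue pad, its axis within 26 mm of the pad's centre, not touched by the fingers, and the door is shut on its catch (under 0.02 rad) (all of step 1 and value of joint door below 0.02 rad).
It fails at once if a loose bystander (cup, tub, jar, screwdriver, pliers or tape roll) is shoved more than 25 mm from its place (distance of any of tool_cup, parts_tub, screwdriver, pliers, tape_roll, spare_bottle from where it was at the start of the episode above 0.025 m).
It fails at once if the tool cup, the tub or the amber jar is knocked over (angle between any of tool_cup, spare_bottle, parts_tub's own z axis and vertical above 0.5 rad).
It fails at once if the bottle is let go in the air: its foot more than 35 mm above the bench top, not held (height (world z) of bottle above 0.035 m and contact force between anything else and bottle below 0.05 N).
It also fails if it takes over 64 s, if anything falls off the work surface, if the arm or the gripper's body presses on something with over 40 N, if the wrist force passes 120 N, or if a joint passes its speed limit or range.

## Robot

A 6-joint arm with a two-finger parallel gripper is mounted at the origin on the work surface. World frame = base frame: x ahead of the robot, y to its left, z up, the work surface at z = 0. Lengths are in m, angles in rad, forces in N, time in s.
With the tool pointing down it reaches from about 0.3 to 0.875 m from the base axis. Payload 6.4 kg.
Tool frame: the origin (TCP) lies between the finger pads; the fingertips stand ctrl.tip_extent ahead of it and the grasp point (between the pads) is the TCP (ctrl.tip_extent is the distance from the TCP to the fingertips, in m); z points along the fingers, y is the line along which they close (so a half turn about z gives the same grasp; the last joint's range is limited). The gripper opens to 85 mm and grips with 20 to 120 N. Pads are 22 mm wide; open, the fingers measure 114 mm over their backs; the gripper's body (76 mm by 85 mm) begins 54 mm behind the grasp point. The pads swing forward as they close: fully open they stand 13 mm farther back than shut.
Start: joints at [-0.206, 0.181, 1.607, -0, 1.354, -0.206], TCP at [0.575, 0, 0.224] pointing down, gripper open.
Joint ranges: [-2.99, 2.99], [-0.89, 2.07], [0.3, 2.58], [-1.14, 4.28], [0, 2.63], [-3.12, 3.12]. Speed limits (rad/s): [2.57, 2.57, 3.01, 3.14, 3.14, 3.14].

## Interface

Orientations are given as a unit quaternion [w, x, y, z].
In Python, from bench import ctrl gives the robot as it stands.
- The arm moves only by the tool send_rows, never from a script. Its arguments are lists of equal length, an entry for each row: "dr": the turn, a rotation vector about the tool's x, y, z in units of 6 degrees (1.0 is 6 degrees), a list of three; "xyz": the shift along the tool's x, y, z in cm, a list of three; "jaw": the opening in per cent of the stroke, from 0 (shut) to 100 (fully open). In form: {"dr": [[wx, wy, wz], ...], "xyz": [[dx, dy, dz], ...], "jaw": [jaw, ...]}. A call has exactly 8 rows; each row is the pose to reach, as a shift and turn from the pose commanded when the call began, along the tool's axes at that moment; what a row does not reach only later rows make up. A row lasts 1/8 s, in which the tool goes at most 62.5 mm and 10.7 degrees, less where a joint would pass 70% of its speed; a pose out of reach is approached as far as the arm can. A call with a gripper value outside its range is refused whole. The fingers move at their own pace and stop on an object; the grip force is fixed at half the most. Time passes only in rows, so rows that repeat a pose let the fingers close, or fill a call up. It gives the time, the measured TCP pose, the force, the opening and the grip force at its end, in the units of the state.
- ctrl.get_obs(): the state, without advancing time (a new reading comes with each control period).
- ctrl.camera(name): name is "scene" or "side" or "wrist"; returns the picture (400x640x3 uint8, red, green, blue); there is no depth.
- ctrl.calibration(name): a dict with "camera_matrix" (3x3 intrinsics, pixels), "world_from_camera" (4x4, takes a point from camera to world coordinates). Camera axes: x right, y up, looking along -z (the intrinsics and any distortion apply to the point x, -y, -z); pixel columns grow to the right and rows downward; lengths in m; the calibration is good to about 2 mm. The wrist camera is an equidistant fisheye: a pixel r from the principal point sees the ray r / f radians off the axis. A picture is of the moment at which its call begins: read the wrist's pose just before it. calibration takes no time and is no camera call; for the wrist camera it gives the pose at the moment of the call.
- ctrl.hand_in(): hands the job in; it is judged then, once.
The state is a dict: "time_s": time; "q": joint angles; "dq": joint speeds; "joint_efforts": joint torques, N m; "eef_pos": TCP position; "eef_rot": TCP orientation; "wrist_force": force on the tool from outside, world axes, zero at the start; "torque": the same for the moment, N m; "opening": opening from 0.0 (shut) to 1.0 (fully open); "grasp_force": force on a finger pad.
Only numpy, scipy, OpenCV 4.12 (cv2) and the standard library are available. Lean on these libraries where they do the work, as an engineer would, in place of code of your own. Each camera call takes 0.05 s, during which the arm holds its last target. There are 200 camera calls.

## Working session

There is one attempt and no reset: what is moved stays moved. The work goes in short steps, Python scripts to look and compute and a tool call to move; the robot and the scene stay as the last step left them, time stands still between calls to the robot, and variables do not carry over. Pictures are saved under pics/ and viewed, at most 10 in all, crops included, and the job is handed in when it is done.

Besides the shell and the picture viewer there is one more tool, called as name(argument=value, ...) on one line, values as JSON. send_rows: Moves the arm, as the interface text tells. Its arguments: {"type":"object","properties":{"dr":{"type":"array","items":{"type":"array","items":{"type":"number"}}},"xyz":{"type":"array","items":{"type":"array","items":{"type":"number"}}},"jaw":{"type":"array","items":{"type":"number"}}},"required":["dr","xyz","jaw"]}

```bash
mkdir -p pics; ls; python3 - <<'E'
from bench import ctrl
import cv2
o=ctrl.get_obs(); print(o['time_s'],o['eef_pos'],o['eef_rot'],o['opening'],ctrl.tip_extent)
for n in ['scene','side']:
    cv2.imwrite(f'pics/{n}0.png',ctrl.camera(n)[:,:,::-1]); c=ctrl.calibration(n); print(n,c)
E
```

```text
pics
0.0 [5.74430778e-01 1.35222577e-04 2.22890083e-01] [-7.29396105e-04  7.07098069e-01  7.07114960e-01 -4.71741022e-04] 1.0014452535784846 0.019
scene {'camera_matrix': array([[449.69119782,   0.        , 324.5142639 ],
       [  0.        , 449.69119782, 196.60034885],
       [  0.        ,   0.        ,   1.        ]]), 'world_from_camera': array([[-0.74822072, -0.52990385,  0.39920879,  1.0847987 ],
       [ 0.66342699, -0.60258953,  0.44356565,  0.62365112],
       [ 0.00551189,  0.59673089,  0.80242249,  1.11432042],
       [ 0.        ,  0.        ,  0.        ,  1.        ]])}
side {'camera_matrix': array([[369.67382395,   0.        , 319.28600633],
       [  0.        , 369.67382395, 191.88582032],
       [  0.        ,   0.        ,   1.        ]]), 'world_from_camera': array([[ 0.94584707,  0.21909327, -0.23952339,  0.27507812],
       [-0.32410732,  0.59624197, -0.73447257, -0.82330257],
       [-0.0181041 ,  0.77233002,  0.63496345,  0.83939762],
       [ 0.        ,  0.        ,  0.        ,  1.        ]])}
```

View pics/scene0.png

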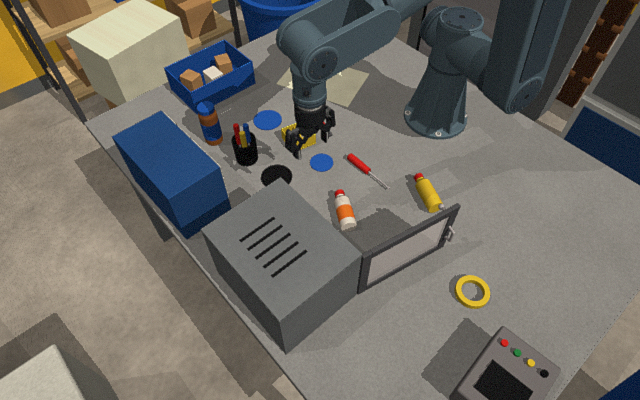

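View pics/side0.png

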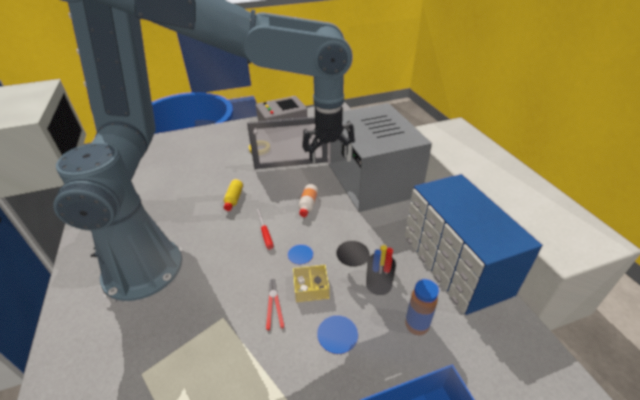

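```bash
cat >h.py <<'E'
import numpy as np, cv2
from bench import ctrl
from scipy.spatial.transform import Rotation as R
def back(n,uv,z,c=None):
    c=c or ctrl.calibration(n);K=c['camera_matrix'];T=c['world_from_camera']
    p=np.linalg.inv(K)@[uv[0],uv[1],1.]; d=T[:3,:3]@[p[0],-p[1],-1.]
    return T[:3,3]+d*(z-T[2,3])/d[2]
def proj(n,P,c=None):
    c=c or ctrl.calibration(n);T=c['world_from_camera']
    q=T[:3,:3].T@(np.asarray(P)-T[:3,3]); k=c['camera_matrix']@[q[0],-q[1],-q[2]]
    return k[:2]/k[2]
def blob(im,lo,hi,box,mins=40):
    h=cv2.cvtColor(im,cv2.COLOR_BGR2HSV); m=cv2.inRange(h,np.array(lo),np.array(hi))
    x0,y0,x1,y1=box; k=np.zeros_like(m);k[y0:y1,x0:x1]=m[y0:y1,x0:x1]
    n,l,s,c=cv2.connectedComponentsWithStats(k); 
    i=1+np.argmax(s[1:,4]); return c[i],s[i]
E
python3 - <<'E'
from h import *
I={n:cv2.imread(f'pics/{n}0.png') for n in ['scene','side']}
bl=([105,120,60],[130,255,255]);red=([0,150,60],[5,255,255]);org=([6,130,90],[18,255,255]);yel=([22,130,60],[35,255,255])
Q=[('bigpad','scene',bl,(245,105,287,135),.003),('bigpad','side',bl,(310,310,365,360),.003),
('smallpad','scene',bl,(305,150,338,175),.003),('smallpad','side',bl,(285,240,318,266),.003),
('cap','scene',red,(325,180,360,235),.024),('cap','side',red,(290,175,325,225),.024),
('band','scene',org,(325,180,360,235),.024),('band','side',org,(290,175,325,225),.024),
('tub','side',yel,(285,260,335,305),.03),('jarcap','side',bl,(405,275,440,305),.14),('tape','scene',yel,(450,270,495,312),.01),
('redtool','side',red,(255,220,280,252),.01),('pliers','side',red,(260,285,290,335),.008),('cuphandles','side',([0,0,0],[180,120,60]),(360,235,400,300),.045)]
for k,n,c,b,z in Q:
    try:
        ct,s=blob(I[n],*c,b); print(k,n,ct.round(1),s,back(n,ct,z).round(4))
        if 'pad' in k: print('  ext',[back(n,p,z).round(3)[:2] for p in [(s[0],ct[1]),(s[0]+s[2],ct[1])]])
    except Exception as e: print(k,n,e)
for nm,n,uv,z in [('hingeTop','scene',(361,249),.21),('edgeTop','scene',(458,207),.21),('cabTopFrontLeft','scene',(362,254),.22),('cabTopFR','scene',(283,181),.22),('edgetop','side',(248,122),.21),('frameBot','side',(256,167),.01),('cabTFR','side',(365,158),.22),('black','side',(352,253),.0),('yelbot','side',(233,195),.024)]:
    print(nm,n,back(n,uv,z).round(3))
E
```

```text
bigpad scene [267.2 119.6] [254 110  28  20 439] [ 0.4592 -0.3772  0.003 ]
  ext [array([ 0.494, -0.408]), array([ 0.42 , -0.343])]
bigpad side [337.6 334.9] [ 319  317   38   36 1043] [ 0.4556 -0.3869  0.003 ]
  ext [array([ 0.413, -0.372]), array([ 0.5  , -0.403])]
smallpad scene [321.1 162.1] [310 154  23  18 323] [ 0.4473 -0.103   0.003 ]
  ext [array([ 0.474, -0.127]), array([ 0.418, -0.077])]
smallpad side [300.2 253.7] [289 245  24  18 336] [ 0.4441 -0.1092  0.003 ]
  ext [array([ 0.413, -0.098]), array([ 0.48 , -0.122])]
cap scene [339. 192.] [335 189  10   8  41] [0.4976 0.0368 0.024 ]
cap side [303.1 212.4] [300 209   7   8  38] [0.4991 0.0385 0.024 ]
band scene [344.3 211.4] [336 204  19  19 212] [0.5348 0.1003 0.024 ]
band side [309.4 192.4] [303 189  13   9  76] [0.5495 0.1289 0.024 ]
tub side [315.1 286.7] [307 272  21  23 149] [ 0.4429 -0.2547  0.03  ]
jarcap side [426.2 290. ] [415 280  23  22 393] [ 0.6516 -0.4241  0.14  ]
tape scene [471.8 291.4] [455 275  35  34 624] [0.45   0.5055 0.01  ]
redtool side [266.5 236.6] [262 226  11  22 128] [ 0.3641 -0.0135  0.01  ]
pliers side [268.1 324.7] [267 321   3   8  20] [ 0.3023 -0.3069  0.008 ]
cuphandles side [391.5 271.2] [387 260   8  21  65] [ 0.6478 -0.2866  0.045 ]
hingeTop scene [0.672 0.292 0.21 ]
edgeTop scene [0.409 0.365 0.21 ]
cabTopFrontLeft scene [0.684 0.307 0.22 ]
cabTopFR scene [0.686 0.023 0.22 ]
edgetop side [0.403 0.356 0.21 ]
frameBot side [0.407 0.364 0.01 ]
cabTFR side [ 0.687 -0.004  0.22 ]
black side [ 0.59  -0.156  0.   ]
yelbot side [0.297 0.207 0.024]
```

```bash
python3 - <<'E'
import cv2
a=cv2.imread('pics/scene0.png')[150:310,310:490]; b=cv2.imread('pics/side0.png')[90:230,220:400]
a=cv2.resize(a,None,fx=3,fy=3,interpolation=2);b=cv2.resize(b,None,fx=2.2,fy=2.2,interpolation=2)
cv2.imwrite('pics/a.png',a)
E
```

```text
(no output)
```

View pics/a.png

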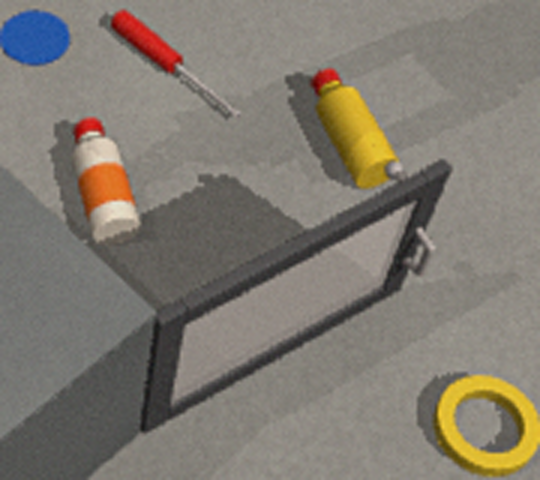

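```bash
cat >>h.py <<'E'
def backw(uv,z,c):
    K=c['camera_matrix'];T=c['world_from_camera']
    x=(uv[0]-K[0,2])/K[0,0]; y=(uv[1]-K[1,2])/K[1,1]; r=np.hypot(x,y)
    s=np.sin(r)/max(r,1e-9); d=T[:3,:3]@[x*s,-y*s,-np.cos(r)]
    return T[:3,3]+d*(z-T[2,3])/d[2]
E
python3 - <<'E'
from h import *
import pickle
c=ctrl.calibration('wrist'); im=ctrl.camera('wrist')[:,:,::-1].copy()
pickle.dump(c,open('w0.pkl','wb')); cv2.imwrite('pics/w0.png',im); print(c)
bl=([105,120,60],[130,255,255]);red=([0,150,60],[5,255,255]);org=([6,130,90],[18,255,255])
h=cv2.cvtColor(im,cv2.COLOR_BGR2HSV)
for nm,(lo,hi),z in [('bl',bl,.003),('red',red,.024),('org',org,.024)]:
    n,l,s,ce=cv2.connectedComponentsWithStats(cv2.inRange(h,np.array(lo),np.array(hi)))
    for i in range(1,n):
        if s[i,4]>60: print(nm,ce[i].round(1),s[i],backw(ce[i],z,c).round(4))
E
```

```text
{'camera_matrix': array([[309.70691629,   0.        , 312.93696079],
       [  0.        , 309.70691629, 201.67310952],
       [  0.        ,   0.        ,   1.        ]]), 'world_from_camera': array([[ 9.99997840e-01, -1.96771929e-04,  2.06911830e-03,
         5.75168593e-01],
       [-4.46129773e-04,  9.51984417e-01,  3.06146158e-01,
         7.74679704e-02],
       [-2.03000935e-03, -3.06146420e-01,  9.51982273e-01,
         3.72849640e-01],
       [ 0.00000000e+00,  0.00000000e+00,  0.00000000e+00,
         1.00000000e+00]])}
bl [220.5 243.4] [ 194  221   53   50 1802] [ 0.4484 -0.1012  0.003 ]
bl [548.4 324.3] [ 463  278  142  119 6709] [ 1.0535 -0.3035  0.003 ]
red [86.5 66.4] [ 77  59  21  14 193] [0.2716 0.1553 0.024 ]
red [248.6 140.9] [236 129  27  22 334] [0.5009 0.0383 0.024 ]
red [154.7 185.2] [ 143  151   24   69 1134] [ 0.3724 -0.0126  0.024 ]
org [283.3  77.6] [ 255   51   57   55 1815] [0.5417 0.1092 0.024 ]
org [ 15.2 371.2] [  0 347  35  53 113] [-0.3617 -0.5948  0.024 ]
```

View pics/w0.png

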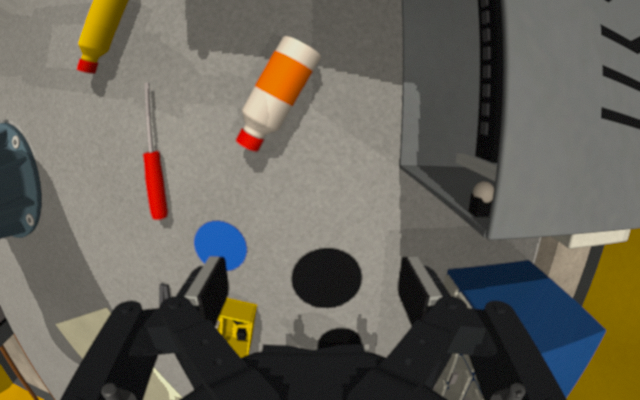

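```bash
cat >>h.py <<'E'
def cur():
    o=ctrl.get_obs();q=np.array(o['eef_rot']); return R.from_quat(q[[1,2,3,0]]),np.array(o['eef_pos']),o
def target(head,tilt):
    """head: world heading (deg) of tool x when tool points down; tilt deg about tool y (+: z towards x)"""
    h=np.radians(head);x=np.array([np.cos(h),np.sin(h),0]);z=np.array([0,0,-1.]);y=np.cross(z,x)
    return R.from_matrix(np.c_[x,y,z])*R.from_euler('y',tilt,degrees=True)
def go(Rt,pt,Rc=None,pc=None):
    if Rc is None: Rc,pc,_=cur()
    dr=(Rc.inv()*Rt).as_rotvec(degrees=True)/6; xyz=Rc.inv().apply(np.array(pt)-pc)*100
    print('dr',dr.round(2),'xyz',xyz.round(2))
E
python3 - <<'E'
from h import *
Rc,pc,o=cur();print(o['q'])
Rt=target(60,40);G=np.array([.5254,.0831,.024])
a=Rt.apply([0,0,1]);print(a)
go(Rt,G-.1*a); go(Rt,G-.007*a,Rt,G-.1*a)
for uv in [(370,393),(465,367),(452,375)]: print(back('side',uv,.0).round(3))
for uv in [(168,95),(255,72),(200,107)]: print(back('scene',uv,.0).round(3))
E
```

```text
[-2.06315581e-01  1.81402328e-01  1.60774081e+00 -1.19090852e-05
  1.35384271e+00 -2.06255973e-01]
[ 0.3213938   0.5566704  -0.76604444]
dr [-1.76  6.51  4.79] xyz [ 2.73 -8.11 12.26]
dr [0. 0. 0.] xyz [-0.  -0.   9.3]
[ 0.474 -0.533  0.   ]
[ 0.699 -0.553  0.   ]
[ 0.661 -0.559  0.   ]
[ 0.655 -0.726  0.   ]
[ 0.333 -0.622  0.   ]
[ 0.601 -0.592  0.   ]
```

send_rows(dr=[[-0.3,1.1,0.8],[-0.6,2.2,1.6],[-0.9,3.3,2.4],[-1.2,4.4,3.2],[-1.5,5.5,4.0],[-1.76,6.51,4.79],[-1.76,6.51,4.79],[-1.76,6.51,4.79]], xyz=[[0.5,-1.3,2],[1,-2.7,4],[1.4,-4,6],[1.8,-5.4,8],[2.3,-6.8,10],[2.73,-8.1,12.26],[2.73,-8.1,12.26],[2.73,-8.1,12.26]], jaw=[100,100,100,100,100,100,100,100])

```text
time_s: 1.15
eef_pos: [0.4951, 0.0265, 0.1021]
eef_rot: [-0.169, 0.814, 0.471, 0.297]
wrist_force: [-0.3, -0.0, 1.0]
opening: 1.002
grasp_force: 0.0
```

```bash
python3 - <<'E'
from h import *
Rc,pc,o=cur();print(o['time_s'],o['q'].round(3) if hasattr(o['q'],'round') else o['q'],pc)
Rt=target(60,40);G=np.array([.5254,.0831,.024]);a=Rt.apply([0,0,1])
go(Rt,G-.007*a)
c=ctrl.calibration('wrist'); im=ctrl.camera('wrist')[:,:,::-1].copy();cv2.imwrite('pics/w1.png',im)
h=cv2.cvtColor(im,cv2.COLOR_BGR2HSV)
for nm,lo,hi in [('red',[0,150,60],[5,255,255]),('org',[6,130,90],[18,255,255])]:
    n,l,s,ce=cv2.connectedComponentsWithStats(cv2.inRange(h,np.array(lo),np.array(hi)))
    for i in range(1,n):
        if s[i,4]>100: print(nm,ce[i].round(1),s[i],backw(ce[i],.024,c).round(4))
E
```

```text
1.15 [-0.662  0.141  2.124  0.779  1.133 -0.577] [0.49513674 0.02649916 0.10208556]
dr [0.02 0.01 0.02] xyz [-0.09 -0.23  9.4 ]
red [310.6 255.3] [293 243  36  26 845] [0.5022 0.0403 0.024 ]
red [ 59.5 256.2] [ 47 247  26  19 408] [0.2725 0.1565 0.024 ]
red [181.8 374. ] [169 353  25  42 319] [0.3616 0.0029 0.024 ]
org [310.7 157.9] [ 283  132   56   55 2485] [0.5466 0.1175 0.024 ]
```

View pics/w1.png

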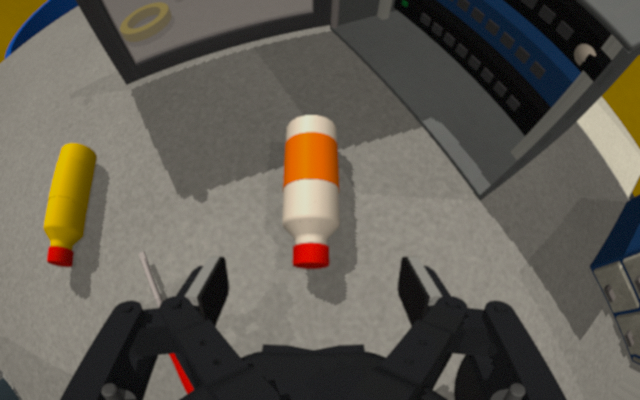

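send_rows(dr=[[0,0,0],[0,0,0],[0,0,0],[0,0,0],[0,0,0],[0,0,0],[0,0,0],[0,0,0]], xyz=[[0,-0.05,2],[0,-0.1,4],[0,-0.1,6],[0,-0.1,7.5],[0,-0.1,9],[0,-0.1,9.4],[0,-0.1,9.4],[0,-0.1,9.4]], jaw=[100,100,100,100,100,100,100,60])

```text
time_s: 2.2
eef_pos: [0.5237, 0.0797, 0.0295]
eef_rot: [-0.17, 0.814, 0.47, 0.297]
wrist_force: [0.6, 0.5, -0.0]
opening: 0.817
grasp_force: 0.0
```

send_rows(dr=[[0,0,0],[0,0,0],[0,0,0],[0,0,0],[0,0,0],[0,0,0],[0,0,0],[0,0,0]], xyz=[[0,0,0],[0,0,0],[0,0,0],[0,0,0],[0,0,0],[0,0,0],[0,0,0],[0,0,0]], jaw=[40,30,30,30,30,30,30,30])

```text
time_s: 3.2
eef_pos: [0.5241, 0.0795, 0.0301]
eef_rot: [-0.17, 0.814, 0.47, 0.297]
wrist_force: [-2.3, -3.3, 7.1]
opening: 0.455
grasp_force: 56.7
```

```bash
python3 - <<'E'
from h import *
Rc,pc,o=cur();print(o['time_s'],o['q'],pc,Rc.apply([0,0,1]))
# lift 12cm vertically, then tilt -90 about y
go(target(60,40),pc+[0,0,.12]); go(target(60,-10),[.5,.05,.2]); go(target(60,-50),[.45,0,.2],target(60,-10),np.array([.5,.05,.2]))
E
```

```text
3.2 [-0.51625773  0.33792949  2.09737513  0.9187373   0.943283   -0.64511664] [0.52407777 0.07946624 0.0300524 ] [ 0.32399971  0.55592895 -0.76548494]
dr [ 0.03 -0.01  0.01] xyz [ 7.72  0.03 -9.19]
dr [ 0.03 -8.34  0.  ] xyz [  8.06  -0.56 -15.43]
dr [ 0.   -6.67 -0.  ] xyz [-6.73 -1.83  1.19]
```

send_rows(dr=[[0,0,0],[0,0,0],[0,0,0],[0,0,0],[0,0,0],[0,0,0],[0,0,0],[0,0,0]], xyz=[[0.6,0,-0.7],[1.8,0,-2.1],[3.2,0,-3.9],[4.6,0,-5.5],[6,0,-7.1],[7.2,0,-8.6],[7.7,0,-9.2],[7.7,0,-9.2]], jaw=[30,30,30,30,30,30,30,30])

```text
time_s: 4.2
eef_pos: [0.5233, 0.0799, 0.1494]
eef_rot: [-0.17, 0.814, 0.47, 0.297]
wrist_force: [-0.1, -0.2, -1.1]
opening: 0.456
grasp_force: 56.7
```

```bash
python3 - <<'E'
from h import *
Rc,pc,o=cur();print(o['time_s'],o['q'],pc,o['opening'],o['grasp_force'],o['wrist_force'])
cv2.imwrite('pics/w2.png',ctrl.camera('wrist')[:,:,::-1])
P=np.array([.42,.0,.24]); go(target(60,-10),P); go(target(60,-50),P,target(60,-10),P)
E
```

```text
4.2 [-0.5157607   0.06376549  2.08120817  0.78809998  1.13509271 -0.39083976] [0.52328924 0.07991193 0.1494427 ] 0.4559757045828357 56.69656276702881 [-0.12781729 -0.19475367 -1.10409012]
dr [ 0.01 -8.33  0.  ] xyz [ -3.39  -4.9  -14.75]
dr [ 0.   -6.67 -0.  ] xyz [0. 0. 0.]
```

View pics/w2.png

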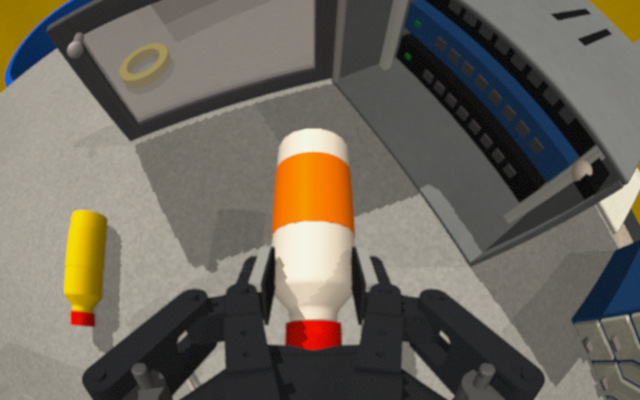

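```bash
python3 - <<'E'
from h import *
P1=np.array([.47,-.12,.28]);P2=np.array([.43,-.36,.28]); go(target(10,0),P1); go(target(-40,-30),P2,target(10,0),P1)
E
```

```text
dr [-2.89 -6.24  7.99] xyz [ -6.87   5.44 -22.88]
dr [ 2.18 -4.68  8.14] xyz [-8.11 22.94  0.  ]
```

send_rows(dr=[[-0.2,-0.4,0.5],[-0.6,-1.3,1.7],[-1.1,-2.3,3.0],[-1.5,-3.3,4.2],[-2.0,-4.3,5.5],[-2.4,-5.2,6.7],[-2.8,-6.0,7.7],[-2.89,-6.24,7.99]], xyz=[[-0.4,0.3,-1.5],[-1.4,1.1,-5],[-2.6,2,-8.6],[-3.7,2.9,-12.2],[-4.8,3.7,-15.8],[-5.8,4.6,-19.2],[-6.6,5.2,-22],[-6.9,5.4,-22.9]], jaw=[30,30,30,30,30,30,30,30])

```text
time_s: 5.25
eef_pos: [0.4701, -0.1204, 0.2801]
eef_rot: [-0.0, 0.996, 0.087, -0.001]
wrist_force: [-0.5, -0.1, -1.7]
opening: 0.459
grasp_force: 56.7
```

send_rows(dr=[[0,0,0],[0.3,-0.6,1],[0.6,-1.2,2.1],[0.9,-1.9,3.3],[1.2,-2.6,4.5],[1.5,-3.3,5.7],[1.8,-4,6.9],[2.18,-4.68,8.14]], xyz=[[0,0,0],[-1,3,0],[-2,6,0],[-3.3,9.5,0],[-4.5,13,0],[-6,17,0],[-7,20,0],[-8.1,22.9,0]], jaw=[30,30,30,30,30,30,30,30])

```text
time_s: 6.25
eef_pos: [0.4296, -0.3597, 0.2786]
eef_rot: [-0.091, 0.907, -0.331, -0.245]
wrist_force: [0.8, -0.4, -1.7]
opening: 0.452
grasp_force: 56.4
```

```bash
python3 - <<'E'
from h import *
import pickle
Rc,pc,o=cur();print(o['time_s'],o['q'],pc,o['opening'],o['grasp_force'])
print(Rc.as_matrix().round(3),target(-40,-30).as_matrix().round(3))
c=ctrl.calibration('wrist');im=ctrl.camera('wrist')[:,:,::-1].copy();cv2.imwrite('pics/w3.png',im);pickle.dump(c,open('w3.pkl','wb'))
h=cv2.cvtColor(im,cv2.COLOR_BGR2HSV)
n,l,s,ce=cv2.connectedComponentsWithStats(cv2.inRange(h,np.array([105,120,60]),np.array([130,255,255])))
for i in range(1,n):
    if s[i,4]>100: print(ce[i].round(1),s[i],backw(ce[i],.003,c).round(4))
E
```

```text
6.25 [-0.86208251  0.50426643  1.16661378 -0.08676704  1.99195809  1.39450667] [ 0.4295542  -0.35972665  0.27863853] 0.4519475888438023 56.442055106163025
[[ 0.661 -0.645 -0.384]
 [-0.556 -0.764  0.326]
 [-0.504 -0.002 -0.864]] [[ 0.663 -0.643 -0.383]
 [-0.557 -0.766  0.321]
 [-0.5    0.    -0.866]]
[311.9  31.5] [ 270    0   85   68 4774] [ 0.4573 -0.3816  0.003 ]
[534.5   9.7] [ 508    0   69   30 1078] [ 0.3276 -0.6467  0.003 ]
[629.7  72.5] [ 614    0   26  170 3030] [ 0.1317 -0.8245  0.003 ]
[127.   37.2] [104  17  49  42 886] [ 0.6268 -0.2116  0.003 ]
[186.3 153.2] [ 165  135   44   37 1234] [ 0.4471 -0.1106  0.003 ]
[120.9 313.2] [100 300  47  26 485] [0.2128 0.8789 0.003 ]
```

View pics/w3.png

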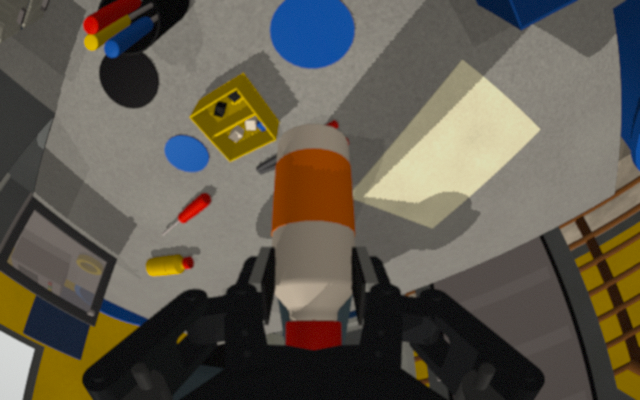

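```bash
python3 - <<'E'
from h import *
go(target(-40,-50),[.4622,-.3859,.17])
E
```

```text
dr [-0.07 -3.24 -0.1 ] xyz [ 8.88 -0.61  7.05]
```

send_rows(dr=[[0,-0.3,0],[0,-0.8,0],[0,-1.3,0],[0,-1.8,0],[-0.07,-2.3,-0.1],[-0.07,-2.8,-0.1],[-0.07,-3.24,-0.1],[-0.07,-3.24,-0.1]], xyz=[[0.8,0,0.6],[2.2,-0.1,1.8],[3.6,-0.2,2.9],[5,-0.3,4],[6.4,-0.4,5.1],[7.8,-0.5,6.2],[8.7,-0.6,6.9],[8.9,-0.6,7.05]], jaw=[30,30,30,30,30,30,30,30])

```text
time_s: 7.3
eef_pos: [0.465, -0.3808, 0.171]
eef_rot: [-0.143, 0.855, -0.304, -0.396]
wrist_force: [0.8, 0.1, -1.9]
opening: 0.459
grasp_force: 56.7
```

```bash
python3 - <<'E'
from h import *
Rc,pc,o=cur();print(o['time_s'],o['q'],pc,o['grasp_force'])
print(Rc.as_matrix().round(3)); 
xh=np.array([np.cos(np.radians(-40)),np.sin(np.radians(-40)),0])
F=pc-.0747*np.array([0,0,1])-.0061*xh; print('foot pred',F)
vs=[]
for n in ['scene','side']:
    im=ctrl.camera(n)[:,:,::-1].copy();cv2.imwrite(f'pics/{n}1.png',im)
    f=proj(n,F);t=proj(n,F+[0,0,.13]); print(n,f,t)
    for p in (f,t): cv2.circle(im,tuple(int(round(v)) for v in p),1,(0,255,0),-1)
    m=(f+t)/2;x,y=int(m[0])-50,int(m[1])-45; x=max(x,0);y=max(y,0)
    vs.append(cv2.resize(im[y:y+90,x:x+100],(400,360),interpolation=2)); print(x,y)
cv2.imwrite('pics/c1.png',np.hstack(vs))
E
```

```text
7.3 [-0.8258278   0.94578779  0.82893572 -0.13231078  2.22619314  1.39502079] [ 0.46496649 -0.38076579  0.17096161] 56.71070694923401
[[ 0.503 -0.632 -0.589]
 [-0.406 -0.775  0.485]
 [-0.763 -0.004 -0.646]]
foot pred [ 0.46029362 -0.37684479  0.09626161]
scene [264.32745505  99.42315414] [260.09028339  67.39491677]
212 38
side [338.52826803 308.88760098] [339.47144541 272.83373825]
288 245
```

View pics/c1.png

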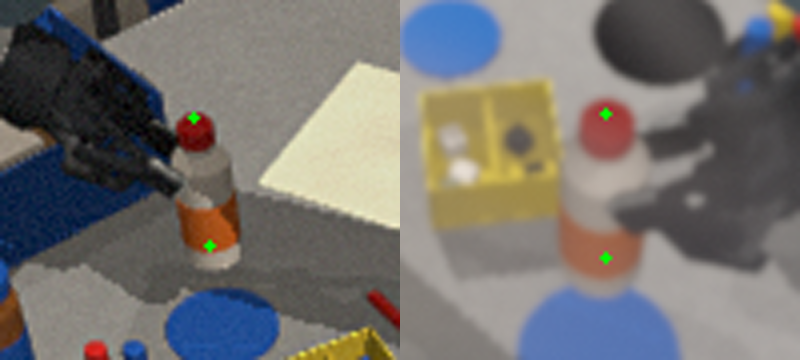

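```bash
python3 - <<'E'
from h import *
Rc,pc,o=cur();print(o['time_s'],pc)
go(target(-40,-50),[.4622,-.3859,.12]);go(target(-40,-50),[.4622,-.3859,.081])
E
```

```text
7.4 [ 0.4653083  -0.38145651  0.17358509]
dr [ 0.08 -0.08  0.1 ] xyz [4.1  0.56 3.45]
dr [ 0.08 -0.08  0.1 ] xyz [7.07 0.57 5.98]
```

send_rows(dr=[[0,0,0],[0,0,0],[0.08,-0.08,0.1],[0.08,-0.08,0.1],[0.08,-0.08,0.1],[0.08,-0.08,0.1],[0.08,-0.08,0.1],[0.08,-0.08,0.1]], xyz=[[0.8,0.1,0.6],[2.2,0.3,1.8],[3.6,0.5,3],[5,0.57,4.2],[6,0.57,5.1],[6.4,0.57,5.4],[6.4,0.57,5.4],[6.4,0.57,5.4]], jaw=[30,30,30,30,30,30,30,30])

```text
time_s: 8.4
eef_pos: [0.4627, -0.387, 0.0917]
eef_rot: [-0.144, 0.852, -0.311, -0.396]
wrist_force: [-0.0, -0.6, -2.0]
opening: 0.457
grasp_force: 56.7
```

```bash
python3 - <<'E'
from h import *
Rc,pc,o=cur();print(o['time_s'],pc,o['wrist_force'])
go(target(-40,-50),[.4622,-.3859,.0777])
xh=np.array([np.cos(np.radians(-40)),np.sin(np.radians(-40)),0])
F=pc-.0747*np.array([0,0,1])-.0061*xh; print('foot pred',F)
vs=[]
for n in ['scene','side']:
    im=ctrl.camera(n)[:,:,::-1].copy()
    f=proj(n,F);m=proj(n,F+[0,0,.05]);x,y=int(m[0])-40,int(m[1])-36
    p=proj(n,[.4575,-.382,.003])
    big=cv2.resize(im[y:y+72,x:x+80],(400,360),interpolation=2)
    for q,col in ((f,(0,255,0)),(p,(0,0,255)),(proj(n,F+[0,0,.13]),(0,255,0))): cv2.circle(big,tuple(int(round(v)) for v in (q-[x,y]+.5)*5),3,col,-1)
    vs.append(big)
cv2.imwrite('pics/c2.png',np.hstack(vs))
E
```

```text
8.4 [ 0.46270721 -0.38698949  0.09168624] [-0.01701176 -0.60759225 -2.00242329]
dr [ 0.01 -0.02 -0.02] xyz [ 1.   -0.05  0.98]
foot pred [ 0.45803434 -0.38306849  0.01698624]
```

View pics/c2.png

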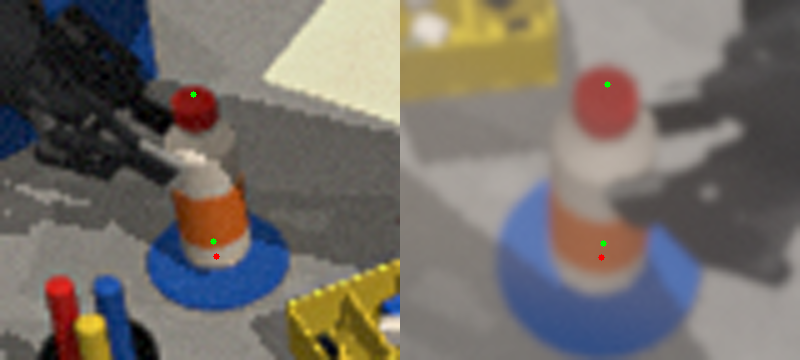

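send_rows(dr=[[0,0,0],[0,0,0],[0,0,0],[0,0,0],[0,0,0],[0,0,0],[0,0,0],[0,0,0]], xyz=[[0.2,0,0.17],[0.4,0,0.34],[0.55,0,0.47],[0.7,0,0.59],[0.8,0,0.68],[0.88,0,0.74],[0.92,0,0.78],[0.92,0,0.78]], jaw=[30,30,30,30,30,30,30,30])

```text
time_s: 9.5
eef_pos: [0.4624, -0.3868, 0.0814]
eef_rot: [-0.144, 0.851, -0.311, -0.397]
wrist_force: [-0.1, 1.2, 9.4]
opening: 0.455
grasp_force: 57.1
```

send_rows(dr=[[0,0,0],[0,0,0],[0,0,0],[0,0,0],[0,0,0],[0,0,0],[0,0,0],[0,0,0]], xyz=[[0,0,0],[0,0,0],[0,0,0],[0,0,0],[0,0,0],[0,0,0],[0,0,0],[0,0,0]], jaw=[44,46,48,50,52,54,57,60])

```text
time_s: 10.5
eef_pos: [0.4622, -0.3866, 0.0786]
eef_rot: [-0.144, 0.851, -0.311, -0.397]
wrist_force: [-0.2, 0.2, -0.4]
opening: 0.6
grasp_force: 0.0
```

```bash
python3 - <<'E'
from h import *
Rc,pc,o=cur();print(o['time_s'],pc,o['wrist_force'],o['opening'],o['grasp_force'])
vs=[]
P=np.array([.4575,-.384,.003])
for n in ['scene','side']:
    im=ctrl.camera(n)[:,:,::-1].copy()
    m=proj(n,P+[0,0,.05]);x,y=int(m[0])-40,int(m[1])-36
    big=cv2.resize(im[y:y+72,x:x+80],(400,360),interpolation=2)
    for q in (proj(n,P),proj(n,P+[0,0,.13])): cv2.circle(big,tuple(int(round(v)) for v in (q-[x,y]+.5)*5),3,(0,255,0),-1)
    vs.append(big)
cv2.imwrite('pics/c3.png',np.hstack(vs))
E
```

```text
10.5 [ 0.4622079  -0.3865825   0.07856308] [-0.157971    0.24077821 -0.44333055] 0.6003734666837768 0.0
```

View pics/c3.png

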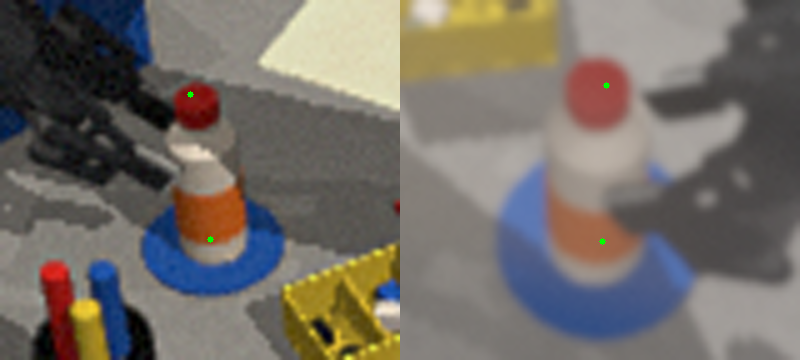

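send_rows(dr=[[0,0,0],[0,0,0],[0,0,0],[0,0,0],[0,0,0],[0,0,0],[0,0,0],[0,0,0]], xyz=[[0,0,0],[0,0,0],[0,0,-0.5],[0,0,-2],[0,0,-4.5],[0,0,-7.5],[0,0,-10],[0,0,-12]], jaw=[70,80,85,85,85,85,85,85])

```text
time_s: 11.6
eef_pos: [0.5297, -0.4432, 0.1566]
eef_rot: [-0.144, 0.852, -0.311, -0.397]
wrist_force: [13.1, -16.8, -9.7]
opening: 0.848
grasp_force: 0.0
```

```bash
python3 - <<'E'
from h import *
Rc,pc,o=cur();print(o['time_s'],pc,o['q'])
P0=np.array([.52,-.42,.3]);P1=np.array([.46,-.1,.36]);P2=np.array([.40,.30,.36])
go(target(-20,-10),P0);go(target(30,0),P1,target(-20,-10),P0);go(target(77,0),P2,target(30,0),P1)
im=ctrl.camera('scene')[:,:,::-1];cv2.imwrite('pics/s2.png',im)
red=([0,150,60],[5,255,255]);org=([6,130,90],[18,255,255])
for n,box in (('scene',(240,70,300,140)),('side',(310,260,370,350))):
    im=im if n=='scene' else ctrl.camera('side')[:,:,::-1].copy()
    c1=blob(im.copy(),*red,box)[0];c2=blob(im.copy(),*org,box)[0]
    print(n,back(n,c1,.125),c1,c2,back(n,c2,.04))
E
```

```text
11.6 [ 0.52973415 -0.44318874  0.15660946] [-0.82259535  1.26212905  0.29731755 -0.1486381   2.44371062  1.37803781]
dr [-1.69  6.58 -2.96] xyz [-12.41  -1.13  -7.53]
dr [-0.73  1.56 -8.31] xyz [-17.37 -28.02  -3.03]
dr [ 0.    0.   -7.83] xyz [ 14.8  -37.64   0.  ]
scene [ 0.45740518 -0.37868347  0.125     ] [263.80701754  92.07017544] [266.53076923 113.63846154] [ 0.46397636 -0.36887339  0.04      ]Traceback (most recent call last):
  File "<stdin>", line 9, in <module>
  File "h.py", line 16, in blob
    i=1+np.argmax(s[1:,4]); return c[i],s[i]
        ~~~~~~~~~^^^^^^^^^
    return _wrapfunc(a, 'argmax', axis=axis, out=out, **kwds)
    return bound(*args, **kwds)
ValueError: attempt to get argmax of an empty sequence
```

send_rows(dr=[[-0.1,0.6,-0.2],[-0.3,1.4,-0.5],[-0.5,2.3,-0.9],[-0.8,3.3,-1.4],[-1.1,4.3,-1.9],[-1.4,5.4,-2.4],[-1.6,6.2,-2.8],[-1.69,6.58,-2.96]], xyz=[[-1.2,-0.1,-0.7],[-3,-0.3,-1.8],[-5,-0.5,-3],[-7,-0.7,-4.2],[-9,-0.8,-5.5],[-11,-1,-6.7],[-12.2,-1.1,-7.4],[-12.4,-1.1,-7.5]], jaw=[60,40,20,0,0,0,0,0])

```text
time_s: 12.7
eef_pos: [0.5205, -0.4206, 0.303]
eef_rot: [-0.012, 0.981, -0.173, -0.082]
wrist_force: [-0.1, 0.2, -0.2]
opening: 0.001
grasp_force: 0.0
```

```bash
python3 - <<'E'
from h import *
Rc,pc,o=cur();print(o['time_s'],pc,o['q'],o['wrist_force'],o['opening'])
P1=np.array([.46,-.1,.36]);P2=np.array([.40,.30,.36])
go(target(30,0),P1);go(target(77,0),P2,target(30,0),P1)
vs=[]
for n,w in (('scene',(225,60)),('side',(298,250))):
    im=ctrl.camera(n)[:,:,::-1].copy();x,y=w;vs.append(cv2.resize(im[y:y+90,x:x+100],(400,360),interpolation=2))
cv2.imwrite('pics/c4.png',np.hstack(vs))
E
```

```text
12.7 [ 0.52050894 -0.42059951  0.30303893] [-0.81794933  0.46109477  1.10070834 -0.07925461  1.72550808  1.0949734 ] [-0.0778425   0.20069238 -0.17142319] 0.001290232914616469
dr [-0.65  1.5  -8.31] xyz [-17.36 -28.05  -2.99]
dr [ 0.    0.   -7.83] xyz [ 14.8  -37.64   0.  ]
```

View pics/c4.png

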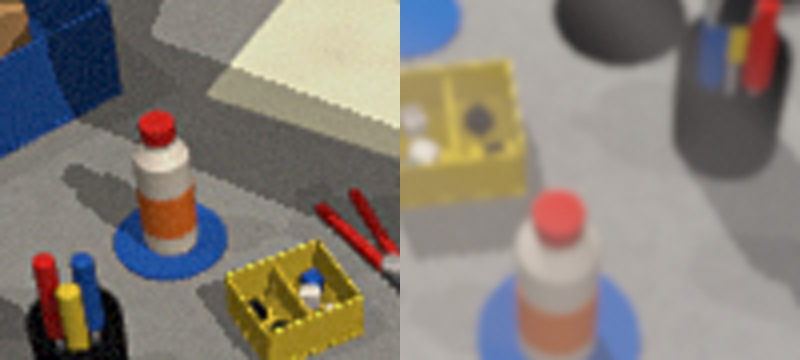

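I've now viewed 11 pictures, one over the limit of 10, so I'll work from numbers only from here on. The last one shows the bottle upright near the centre of the blue pad, with the cap at about (157,128) in the left crop. Next is the door.

send_rows(dr=[[-0.05,0.1,-0.6],[-0.2,0.3,-1.8],[-0.3,0.6,-3],[-0.4,0.8,-4.3],[-0.5,1,-5.5],[-0.6,1.2,-6.7],[-0.65,1.4,-7.8],[-0.65,1.5,-8.3]], xyz=[[-1.2,-2,-0.2],[-3.7,-6,-0.6],[-6.2,-10,-1.1],[-8.9,-14.4,-1.5],[-11.5,-18.6,-2],[-14,-22.6,-2.4],[-16.4,-26.5,-2.8],[-17.4,-28,-3]], jaw=[0,0,0,0,0,0,0,0])

```text
time_s: 13.8
eef_pos: [0.4595, -0.0985, 0.3595]
eef_rot: [-0.004, 0.966, 0.26, -0.002]
wrist_force: [0.7, -0.8, 0.0]
opening: 0.002
grasp_force: 0.0
```

```bash
python3 - <<'E'
from h import *
Rc,pc,o=cur();print(o['time_s'],pc,o['q'],o['wrist_force'])
# door fit: lines of dark frame in both views; score hypotheses
H=np.array([.685,.30])
def ang(n,uv,z): 
    p=back(n,uv,z)[:2]-H; return p
# dark-frame overlap score using scene+side
S={}
for n in ('scene','side'):
    g=cv2.cvtColor(cv2.imread(f'pics/{n}0.png'),cv2.COLOR_BGR2GRAY).astype(float); S[n]=g
from scipy.ndimage import map_coordinates
def score(hx,hy,th):
    e=np.array([np.cos(-np.pi/2-th),np.sin(-np.pi/2-th)]);nn=np.array([np.cos(np.pi-th),np.sin(np.pi-th)])
    L=np.r_[np.linspace(.01,.285,40)];v=0
    pts=[(r,z) for r in L for z in (.016,.204)]+[(r,z) for r in (.28,) for z in np.linspace(.02,.2,20)]
    out=[(r,z) for r in L for z in (-.008,.222)]+[(.303,z) for z in np.linspace(.02,.2,20)]
    for n in S:
        f=lambda Q:[map_coordinates(S[n],[[u[1]],[u[0]]],order=1)[0] for u in (proj(n,[hx+r*e[0]+.006*nn[0],hy+r*e[1]+.006*nn[1],z]) for r,z in Q)]
        v+=np.mean(f(out))-np.mean(f(pts))
    return v
from scipy.optimize import differential_evolution
r=differential_evolution(lambda p:-score(*p),[(.66,.71),(.28,.325),(1.65,1.9)],maxiter=12,popsize=6,seed=1)
print(r.x,r.fun)
E
```

```text
13.8 [ 0.45951961 -0.09851465  0.35947822] [-0.46696317 -0.13947761  1.66374401  0.00336692  1.6244544   0.5789019 ] [ 0.69155595 -0.77547847  0.00693619]Traceback (most recent call last):
    calc_energies = list(
        self._mapwrapper(self.func, parameters_pop[0:S])
    )
    return self.f(x, *self.args)
           ~~~~~~^^^^^^^^^^^^^^^
  File "<stdin>", line 22, in <lambda>
  File "<stdin>", line 19, in score
  File "<stdin>", line 18, in <lambda>
  File "<stdin>", line 18, in <genexpr>
  File "h.py", line 9, in proj
    c=c or ctrl.calibration(n);T=c['world_from_camera']
           ~~~~~~~~~~~~~~~~^^^
ValueError: time passes only in moves, steps and waits

The above exception was the direct cause of the following exception:

Traceback (most recent call last):
RuntimeError: The map-like callable must be of the form f(func, iterable), returning a sequence of numbers the same length as 'iterable'
```

```bash
python3 - <<'E'
from h import *
Pm=np.array([.45,.2,.36]);Ps=np.array([.492,.446,.34])
go(target(55,0),Pm);go(target(77,0),Ps,target(55,0),Pm)
E
```

```text
dr [-0.08 -0.01 -4.15] xyz [ 14.14 -26.31   0.14]
dr [ 0.    0.   -3.67] xyz [ 22.56 -10.67   2.  ]
```

send_rows(dr=[[0,0,-0.3],[0,0,-0.9],[0,0,-1.5],[0,0,-2.1],[-0.08,0,-2.7],[-0.08,0,-3.3],[-0.08,0,-3.9],[-0.08,0,-4.15]], xyz=[[1,-1.9,0],[3.1,-5.8,0],[5.2,-9.7,0],[7.3,-13.6,0],[9.4,-17.5,0],[11.5,-21.4,0],[13.4,-25,0.1],[14.1,-26.3,0.1]], jaw=[0,0,0,0,0,0,0,0])

```text
time_s: 14.8
eef_pos: [0.4509, 0.1996, 0.3591]
eef_rot: [-0.0, 0.887, 0.461, -0.001]
wrist_force: [-0.2, 0.4, -0.3]
opening: 0.0
grasp_force: 0.0
```

send_rows(dr=[[0,0,-0.4],[0,0,-1],[0,0,-1.6],[0,0,-2.2],[0,0,-2.8],[0,0,-3.4],[0,0,-3.67],[0,0,-3.67]], xyz=[[2,-1,0.2],[6,-2.8,0.5],[10,-4.7,0.9],[14,-6.6,1.2],[18,-8.5,1.6],[21.5,-10.2,1.9],[22.6,-10.7,2],[22.6,-10.7,2]], jaw=[0,0,0,0,0,0,0,0])

```text
time_s: 15.8
eef_pos: [0.4941, 0.444, 0.3386]
eef_rot: [-0.0, 0.784, 0.621, -0.001]
wrist_force: [-0.2, -0.2, -0.5]
opening: 0.002
grasp_force: 0.0
```

```bash
cat >>h.py <<'E'
H=np.array([.685,.30])
def door(th,rho=.22,d=.023,z=.175):
    e=np.array([np.cos(-np.pi/2-th),np.sin(-np.pi/2-th)]);n=np.array([np.cos(np.pi-th),np.sin(np.pi-th)])
    return target(180-np.degrees(th),0),np.r_[H+rho*e+d*n,z]
def rows(ths,start=None,**k):
    Rc,pc=start if start else cur()[:2]
    for t in ths:
        Rt,p=door(t,**k); print(((Rc.inv()*Rt).as_rotvec(degrees=True)/6).round(2),(Rc.inv().apply(p-pc)*100).round(2))
E
python3 - <<'E'
from h import *
Rc,pc,o=cur();print(o['time_s'],pc,o['q'])
a=door(1.79,d=.1);go(*a)
print('contact');go(*door(1.79),*a)
E
```

```text
15.8 [0.49409103 0.44399548 0.33863066] [5.53678117e-01 3.17684806e-01 1.21269789e+00 1.78651615e-04
 1.61329514e+00 7.84927016e-01]
dr [-0.02  0.01 -0.11] xyz [ 0.12 -0.21 16.36]
contact
dr [0. 0. 0.] xyz [-7.7 -0.   0. ]
```

Descend, then approach to contact.

send_rows(dr=[[0,0,0],[0,0,0],[0,0,0],[0,0,0],[0,0,0],[0,0,0],[0,0,0],[0,0,0]], xyz=[[0,0,1.5],[0,0,4.5],[0,0,8],[0,0,11.5],[0,0,14.5],[0,0,16],[0,0,16.4],[0,0,16.4]], jaw=[0,0,0,0,0,0,0,0])

```text
time_s: 16.8
eef_pos: [0.4939, 0.4446, 0.1765]
eef_rot: [-0.0, 0.784, 0.621, 0.0]
wrist_force: [0.8, 0.1, -1.0]
opening: -0.008
grasp_force: 0.0
```

send_rows(dr=[[0,0,0],[0,0,0],[0,0,0],[0,0,0],[0,0,0],[0,0,0],[0,0,0],[0,0,0]], xyz=[[-0.7,0,0],[-2,0,0],[-3.5,0,0],[-4.8,0,0],[-5.8,0,0],[-6.6,0,0],[-7.2,0,0],[-7.6,0,0]], jaw=[0,0,0,0,0,0,0,0])

```text
time_s: 17.8
eef_pos: [0.4759, 0.3704, 0.1755]
eef_rot: [-0.0, 0.784, 0.621, -0.0]
wrist_force: [0.1, 0.5, 1.3]
opening: -0.0
grasp_force: 0.0
```

```bash
python3 - <<'E'
from h import *
Rc,pc,o=cur();print(o['time_s'],pc,o['wrist_force'])
rows(1.79-np.arange(1,9)*.09)
print();rows(1.07-np.arange(1,9)*.09,start=door(1.07))
E
```

```text
17.8 [0.47593286 0.37035557 0.17550303] [0.06987252 0.49730118 1.28222395]
[-0.01 -0.   -0.97] [-2.01 -0.16  0.05]
[-0.01 -0.   -1.83] [-4.   -0.08  0.05]
[-0.01 -0.   -2.68] [-5.97  0.19  0.05]
[-0.01 -0.   -3.54] [-7.91  0.62  0.05]
[-0.01 -0.   -4.4 ] [-9.81  1.24  0.05]
[-0.01 -0.01 -5.26] [-11.64   2.01   0.05]
[-0.01 -0.01 -6.12] [-13.39   2.95   0.04]
[-0.01 -0.01 -6.98] [-15.05   4.05   0.04]

[ 0.    0.   -0.86] [-1.99 -0.12  0.  ]
[ 0.    0.   -1.72] [-3.98 -0.06  0.  ]
[ 0.    0.   -2.58] [-5.95  0.18  0.  ]
[ 0.    0.   -3.44] [-7.9  0.6  0. ]
[ 0.   0.  -4.3] [-9.8   1.19  0.  ]
[ 0.    0.   -5.16] [-11.64   1.95   0.  ]
[ 0.    0.   -6.02] [-13.4    2.87   0.  ]
[ 0.    0.   -6.88] [-15.08   3.94   0.  ]
```

send_rows(dr=[[0,0,-0.9],[0,0,-1.8],[0,0,-2.7],[0,0,-3.5],[0,0,-4.4],[0,0,-5.3],[0,0,-6.1],[0,0,-7]], xyz=[[-1.8,-0.1,0],[-3.9,-0.1,0],[-5.9,0.2,0],[-7.9,0.6,0],[-9.8,1.2,0],[-11.6,2,0],[-13.4,3,0],[-15,4,0]], jaw=[0,0,0,0,0,0,0,0])

```text
time_s: 18.8
eef_pos: [0.4808, 0.215, 0.1755]
eef_rot: [-0.001, 0.508, 0.862, 0.0]
wrist_force: [-0.2, 0.2, 0.8]
opening: 0.001
grasp_force: 0.2
```

send_rows(dr=[[0,0,-0.9],[0,0,-1.7],[0,0,-2.6],[0,0,-3.4],[0,0,-4.3],[0,0,-5.2],[0,0,-6],[0,0,-6.9]], xyz=[[-2,-0.1,0],[-4,-0.1,0],[-5.9,0.2,0],[-7.9,0.6,0],[-9.8,1.2,0],[-11.6,2,0],[-13.4,2.9,0],[-15.1,3.9,0]], jaw=[0,0,0,0,0,0,0,0])

```text
time_s: 19.8
eef_pos: [0.5881, 0.1017, 0.1752]
eef_rot: [-0.001, 0.17, 0.985, 0.0]
wrist_force: [-0.4, 0.5, -0.0]
opening: 0.002
grasp_force: 0.2
```

```bash
python3 - <<'E'
from h import *
Rc,pc,o=cur();print(o['time_s'],pc,o['wrist_force'],door(.35)[1],o['q'])
rows([.29,.23,.17,.11,.05,0,-.05])
E
```

```text
19.8 [0.58810088 0.10165763 0.17522389] [-0.43769704  0.51853419 -0.04201048] [0.58795691 0.10122465 0.175     ] [-2.78517346e-02  2.75073906e-01  1.59524177e+00  6.27354155e-04
  1.27234061e+00 -1.25643883e+00]
[ 0.   -0.01 -0.5 ] [-1.32 -0.15  0.02]
[ 0.   -0.01 -1.07] [-2.65 -0.18  0.02]
[ 0.   -0.01 -1.65] [-3.98 -0.13  0.02]
[ 0.   -0.01 -2.22] [-5.3  -0.    0.02]
[ 0.   -0.01 -2.79] [-6.61  0.21  0.01]
[ 0.   -0.01 -3.27] [-7.69  0.44  0.01]
[ 0.   -0.01 -3.75] [-8.76  0.73  0.01]
```

send_rows(dr=[[0,0,-0.5],[0,0,-1],[0,0,-1.6],[0,0,-2.2],[0,0,-2.5],[0,0,-2.8],[0,0,-3],[0,0,-3.2]], xyz=[[-1.3,-0.1,0],[-2.6,-0.2,0],[-4,-0.1,0],[-5.3,0,0],[-6,0.1,0],[-6.6,0.2,0],[-7,0.3,0],[-7.4,0.4,0]], jaw=[0,0,0,0,0,0,0,0])

```text
time_s: 20.8
eef_pos: [0.6582, 0.0807, 0.1751]
eef_rot: [-0.001, 0.005, 1.0, 0.0]
wrist_force: [-0.5, 0.7, 0.1]
opening: -0.005
grasp_force: 0.0
```

```bash
python3 - <<'E'
from h import *
Rc,pc,o=cur();print(o['time_s'],pc,o['wrist_force'],Rc.as_matrix().round(2).tolist())
E
```

```text
20.8 [0.6582484  0.08065753 0.17508753] [-0.47155348  0.68752169  0.14163425] [[-1.0, 0.01, -0.0], [0.01, 1.0, 0.0], [0.0, 0.0, -1.0]]
```

send_rows(dr=[[0,0,0],[0,0,0],[0,0,0],[0,0,0],[0,0,0],[0,0,0],[0,0,0],[0,0,0]], xyz=[[-0.15,0,0],[-0.3,0,0],[-0.45,0,0],[-0.6,0,0],[-0.7,0,0],[-0.8,0,0],[-0.8,0,0],[-0.8,0,0]], jaw=[0,0,0,0,0,0,0,0])

```text
time_s: 21.8
eef_pos: [0.6588, 0.0807, 0.175]
eef_rot: [-0.01, 0.005, 1.0, -0.0]
wrist_force: [-36.2, -2.3, 19.6]
opening: 0.005
grasp_force: 18.1
```

send_rows(dr=[[0,0,0],[0,0,0],[0,0,0],[0,0,0],[0,0,0],[0,0,0],[0,0,0],[0,0,0]], xyz=[[0.5,0,0],[1.5,0,0],[3,0,0],[6,0,-1],[10,0,-4],[14,0,-8],[18,0,-11],[20,0,-12]], jaw=[0,0,0,0,0,0,0,0])

```text
time_s: 22.8
eef_pos: [0.4663, 0.0828, 0.2979]
eef_rot: [0.002, 0.005, 1.0, 0.0]
wrist_force: [1.1, 0.2, 0.1]
opening: 0.002
grasp_force: 0.0
```

```bash
python3 - <<'E'
from h import *
S={}
for n in ('scene','side'):
    im=ctrl.camera(n)[:,:,::-1].copy();cv2.imwrite(f'pics/{n}_d.png',im);S[n]=(im,ctrl.calibration(n))
print(ctrl.get_obs()['time_s'],ctrl.get_obs()['eef_pos'])
# brightness along x at door-top height, near free edge (y=.03..) in both views
for n,(im,c) in S.items():
    g=cv2.GaussianBlur(cv2.cvtColor(im,cv2.COLOR_BGR2GRAY),(3,3),0)
    for y in (.04,.08,.25):
        r=[]
        for x in np.arange(.62,.72,.005):
            u=proj(n,[x,y,.21],c);r.append(int(g[int(round(u[1])),int(round(u[0]))]))
        print(n,y,r)
E
```

```text
22.9 [0.46644931 0.08287567 0.29741699]
scene 0.04 [134, 133, 136, 134, 134, 134, 135, 135, 134, 138, 127, 79, 102, 110, 110, 110, 109, 110, 110, 111]
scene 0.08 [136, 136, 136, 136, 137, 135, 134, 137, 135, 138, 113, 79, 109, 111, 110, 110, 108, 109, 110, 110]
scene 0.25 [132, 131, 133, 132, 133, 137, 134, 133, 135, 128, 105, 79, 103, 115, 115, 113, 113, 113, 114, 114]
side 0.04 [117, 117, 118, 118, 118, 120, 101, 84, 61, 73, 89, 85, 76, 101, 130, 135, 137, 137, 137, 137]
side 0.08 [118, 118, 117, 117, 117, 116, 102, 75, 61, 68, 95, 96, 90, 99, 133, 136, 136, 135, 136, 136]
side 0.25 [163, 162, 161, 161, 160, 157, 121, 90, 68, 78, 89, 94, 101, 114, 126, 140, 140, 140, 139, 138]
```

```bash
python3 - <<'E'
from h import *
im=cv2.imread('pics/scene_d.png');b=(240,70,300,140)
print(blob(im,[0,150,60],[5,255,255],b)[0],blob(im,[6,130,90],[18,255,255],b)[0],blob(im,[105,120,60],[130,255,255],(245,105,290,135))[1])
print(ctrl.hand_in())
E
```

```text
[263.85245902  91.7704918 ] [266.5        113.65909091] [254 111  28  19 262]
the job is handed in; nothing more can be done
None
```

I stood the white bottle on the larger blue pad and let go, pushed the door shut onto its catch, and handed the job in at about 23 s. The final images show the bottle unmoved and the door flush with the cabinet, but the hand-in returned no verdict, I viewed 11 pictures (one over the limit of 10), and joint 3 briefly read 0.297 against its 0.3 lower limit.

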